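# Unclamp the stripped drive caddy and hang it on the rack pegs

### The arm

A 6-joint arm with a two-finger parallel gripper is mounted at the origin on the work surface. World frame = base frame: x ahead of the robot, y to its left, z up, the work surface at z = 0. Lengths are in m, angles in rad, forces in N, time in s.
With the tool pointing down it reaches from about 0.4 to 0.825 m from the base axis. Payload 7 kg.
Tool frame: the origin (TCP) lies midway between the tips of the shut fingers; the grasp point (between the pads) lies 19 mm behind it; z points along the fingers, y is the direction in which the jaws open and shut (so a half turn about z gives the same grasp; the last joint's range is limited). The gripper opens to 88 mm and grips with 3 to 60 N. Pads are 19 mm wide; open, the fingers measure 130 mm over their backs; the gripper's body (78 mm by 193 mm) begins 47 mm behind the grasp point.
Start: joints at [1.568, 0.359, 0.012, 0, -1.224, -0.288], TCP at [0.194, 0.647, 0.227] pointing down, gripper open.
Joint ranges: [-3.07, 3.07], [-1.43, 2.12], [-1.02, 1.25], [-3.03, 1.67], [-3.05, -0], [-3.03, 3.03]. Speed limits (rad/s): [2.39, 2.39, 3.01, 3.14, 3.14, 3.14].

### API

Orientations are given as a unit quaternion [x, y, z, w].
In Python, from bench import robot, eyes, spotter gives the robot as it stands.
- The arm moves only by the tool play_rows, never from a script. Its argument "rows" is a list of rows, each a list of 3 entries, a list of its own where there are three numbers: the shift along the tool's x, y, z in mm, then the turn about the tool's z in rad, then the finger opening in mm, from 0 to 87.6. In form: [[[dx, dy, dz], twist, grip], ...]. A call has exactly 5 rows; each row is the pose to reach, as a shift and turn from the pose commanded when the call began, along the tool's axes at that moment; what a row does not reach only later rows make up. A row lasts 1/12 s, in which the tool goes at most 41.7 mm and 7.16 degrees, less where a joint would pass 70% of its speed; a pose out of reach is approached as far as the arm can. A call with a gripper value outside its range is refused whole. The fingers move at their own pace and stop on an object; "newtons" is the grip in N (left out, the last holds). Time passes only in rows, so rows that repeat a pose let the fingers close, or fill a call up. It gives the time, the measured TCP pose, the force and the opening at its end, in the units of the state.
- robot.read_state(): the state, without advancing time (a new reading comes with each control period).
- eyes.camera(name): name is "side" or "top" or "wrist"; returns a dict with "image" (480x640x3 uint8, blue, green, red), "z_map" (480x640 float32, m along the optical axis (not along the pixel's ray), 0 where there is no reading), "K" (3x3 intrinsics, pixels), "rvec" (rotation vector, rad) and "tvec" (3), from world to camera coordinates, as OpenCV has them; the wrist camera has in their place "T_tool_cam" (4x4, takes a point from camera to tool coordinates, whose origin is the TCP and whose axes are the flange's). Camera axes: x right, y down, z forward; pixel columns grow to the right and rows downward; lengths in m; the calibration is good to about 2 mm. The wrist camera is an equidistant fisheye: a pixel r from the principal point sees the ray r / f radians off the axis. A picture is of the moment at which its call begins: read the wrist's pose just before it.
- robot.job_done(): hands the job in, once; it reports no verdict.
Trained networks look in a picture, given as the dict that the camera call returned (one of the last four; its "shot" number tells which), for a name from the list of things; names that differ only in an ending like _2 or _b are one class to them, and where a whole thing is asked for, a point or a joint stands for the part that bears it (a point fixed in the world has none). Each returns a list of dicts, best first, with "score" (0 to 1); they miss things now and then, are a little off and sometimes report something else, mostly with a low value. They report only what shows in the picture. A call takes as long as a camera call. They do not tell look-alikes from the thing itself.
- spotter.search_frame(picture, query): "point" ([x, y, z] in m, in world coordinates, good to about 4 mm: the middle of the surface that is visible of it).
- spotter.regions_of(picture, query): "pixels" (480x640 bool, what is visible of it).
The state is a dict: "time_s": time; "qpos": joint angles; "qd": joint speeds; "tau": joint torques, N m; "ee_pos": TCP position; "eef_rot": TCP orientation; "ft_force": force on the tool from outside, world axes, zero at the start; "torque": the same for the moment, N m; "width": finger opening in m.
Only numpy, scipy, OpenCV 4.12 (cv2) and the standard library are available. Lean on these libraries where they do the work, as an engineer would, in place of code of your own. Each camera call takes 0.05 s, during which the arm holds its last target. There are 200 camera calls.

### The job

Swing the bench clamp's hinged bar up until it stands about upright and leave it up, then slide the chrome drive caddy out from under the side lips towards the open end of the clamp. Carry it over and hang it by its bail handle on the rack's two pegs, behind their upturned ends, so that it hangs level and still. Leave the other things on the bench where they are.

Things in the scene. Friction and masses are not known exactly. Their poses are not given: they have to be found in the camera images.
- clamp: bench clamp, fixed to the table left or right, yawed. Origin: on the table under the seated caddy's middle; x points from the open end (nearer the robot) to the closed end, z up. Dark steel base plate 135 x 175 mm, its top at z = 12 mm. The caddy lies on it between two aluminium side rails (x = 6 to 62, inner faces y = +-58 mm), a stop behind at x = 63. Hinge cheeks at y = -85 reach z = 50
- lip_mouth (a point): point between the rails' open ends, at (6, 0, 20) mm in the clamp's frame, same axes. From here to x = 62 mm each rail has a lip reaching in to y = +-48 mm over the caddy's edges, underside at z = 20.5, top at z = 24.5 mm. The caddy cannot be lifted there: it must first slide at least 60 mm towards the clamp's -x
- clamp_bar (a joint): angle (rad) of the clamp bar about its hinge (axis: clamp's +x). 0 = shut, lying along the clamp's +y across the caddy; 1.57 = upright; stop at 1.75. Starts within 0.05 of shut. Stiff: it stays where left; about 4 N upwards at the grip moves it. A rubber block under the bar stands before the caddy's turned-up rear end, so the caddy cannot slide until the bar is up
- bar_grip (a point): middle of the black grip at the clamp bar's free end: 45 mm long along the bar, 18 x 18 mm thick, 205 mm from the hinge, 38 mm above the table when shut. Axes are the bar's: x along the hinge axis, y along the bar, away from the hinge. The steel bar is 14 x 14 mm
- bar_hinge (a point): hinge point of the clamp bar, at (42, -85, 38) mm in the clamp's frame, same axes as the clamp
- caddy: chrome drive caddy, loose, about 0.3 kg: flat plate 120 (x) x 110 (y) x 5 mm, both x ends turned up to 20 mm over a 60 mm width, with a rigid bail handle over its middle. Origin: centre of the underside, z up. It starts seated in the clamp, underside 12 mm above the table, axes along the clamp's, within 3 mm of the middle. Its weight is balanced under the bail
- bail_mid (a point): middle of the bail's round crossbar: 75 mm above the caddy's underside; the bar is 12 mm thick and 110 mm long along the caddy's y, on 8 mm legs at y = +-49 mm; 64 mm clear height between plate and crossbar. Same axes as the caddy
- rack: dark steel hanging rack, fixed to the table on the other side from the clamp, yawed. Origin: on the table below the pegs' middle; the pegs point along -x (towards the robot), z up. The beam (front face x = 51, underside z = 130, top z = 146 mm) stands on uprights at x = 58, y = +-100 mm (16 mm square, feet 80 x 30 x 6 mm). Below the beam and pegs, between the uprights, it is open
- pegs_mid (a point): middle between the rack's pegs, 140 mm above the rack's origin, same axes. Two level 8 mm pegs at y = +-31 mm run from the beam at x = 51 to x = -40 mm, then turn up, ending 18 mm above this point. The bail goes on from the -x side, crossbar over the pegs and plate under them; hung, the crossbar's axis lies 10 mm above this point
- canister: bystander: aluminium canister 90 mm across with a dented steel funnel in its mouth, 162 mm tall in all; origin under its centre
- lid: bystander: knurled aluminium lid, 86 mm across, 20 mm high; origin under its centre
- fan: bystander: black plastic laptop fan 85 x 80 x 16 mm; origin under its centre
- tester: bystander: red plastic handheld tester 130 x 70 x 40 mm; origin under its centre
- stick0: bystander: green memory stick 133 x 31 x 6 mm lying flat; origin under its centre
- stick1: bystander: green memory stick 133 x 31 x 6 mm lying flat; origin under its centre
- stick2: bystander: green memory stick 133 x 31 x 6 mm lying flat; origin under its centre
Mind the look-alikes: they are no part of the job. Leave any red look-alike of the caddy alone.

How it is judged:
By the outcome, as a careful person would: the job done as asked, in the order asked, and still so for the second after the job is handed in, with the robot touching nothing.
It also fails if it takes over 67 s, if anything falls off the work surface, if the arm or the gripper's body presses on something with over 40 N, if the wrist force passes 120 N, or if a joint passes its speed limit or range.

## Working session

There is one attempt and no reset: what is moved stays moved. The work goes in short steps, Python scripts to look and compute and a tool call to move; the robot and the scene stay as the last step left them, time stands still between calls to the robot, and variables do not carry over. Pictures are saved under pics/ and viewed, about 8 in all and at most 12, crops included, and the job is handed in when it is done.

Besides the shell and the picture viewer there is one more tool, called as a command line: name --argument value ..., lists and objects as JSON in quotes. play_rows: Moves the arm, as the interface text tells. Its arguments: {"type":"object","properties":{"rows":{"type":"array","items":{"type":"array"}},"newtons":{"type":"number"}},"required":["rows"]}

```bash
mkdir -p pics; ls
cat > h.py <<'E'
import numpy as np, cv2
from bench import robot, eyes, spotter
from scipy.spatial.transform import Rotation as R
def cloud(p):
    K=p["K"];z=p["z_map"];v,u=np.indices(z.shape)
    c=np.stack([(u-K[0,2])/K[0,0]*z,(v-K[1,2])/K[1,1]*z,z],-1)
    Rm=cv2.Rodrigues(np.array(p["rvec"],float))[0]
    w=(c-np.array(p["tvec"]).ravel())@Rm
    w[z==0]=np.nan
    return w
def proj(p,X):
    return cv2.projectPoints(np.array(X,float).reshape(-1,1,3),np.array(p["rvec"],float),np.array(p["tvec"],float),p["K"],None)[0].reshape(-1,2)
E
cat > a.py <<'E'
from h import *
s=robot.read_state(); print(s["time_s"],s["ee_pos"],s["eef_rot"])
for n in ("top","side"):
    p=eyes.camera(n); cv2.imwrite(f"pics/{n}0.png",p["image"]); np.savez(f"{n}0.npz",**{k:v for k,v in p.items()})
    for q in ("clamp","bar_grip","caddy","bail_mid","rack","pegs_mid","bar_hinge"):
        try:
            for d in spotter.search_frame(p,q)[:3]: print(n,q,np.round(d["point"],3),round(d["score"],2),proj(p,d["point"]).round())
        except Exception as e: print(n,q,e)
E
python3 a.py
```

```text
pics
0.0 [0.19340789 0.64618004 0.22562009] [ 9.89440635e-01 -1.44936293e-01 -4.56890142e-05  8.35922961e-04]
top clamp [ 0.544 -0.257  0.013] 0.58 [[418. 233.]]
top clamp [0.539 0.037 0.001] 0.32 [[315. 237.]]
top bar_grip [ 0.568 -0.202  0.047] 0.96 [[400. 223.]]
top caddy [ 0.362 -0.012  0.008] 0.75 [[334. 298.]]
top caddy [ 0.514 -0.23   0.017] 0.73 [[409. 243.]]
top caddy [ 0.275 -0.306  0.008] 0.73 [[439. 328.]]
top bail_mid [ 0.275 -0.305  0.005] 0.97 [[439. 328.]]
top bail_mid [ 0.36  -0.01   0.004] 0.73 [[333. 299.]]
top bail_mid [ 0.546 -0.255  0.013] 0.62 [[417. 232.]]
top rack [0.571 0.239 0.141] 0.82 [[237. 219.]]
top rack [ 0.557 -0.481  0.016] 0.39 [[497. 226.]]
top pegs_mid [0.57  0.246 0.142] 0.89 [[234. 220.]]
top bar_hinge [ 0.54  -0.255  0.012] 0.94 [[417. 234.]]
top bar_hinge [0.569 0.245 0.142] 0.69 [[235. 220.]]
side clamp [ 0.538 -0.288  0.012] 0.65 [[373. 351.]]
side bar_grip [ 0.567 -0.223  0.046] 0.75 [[375. 319.]]
side caddy [ 0.27  -0.318  0.005] 0.88 [[270. 395.]]
side caddy [ 0.36  -0.02   0.005] 0.79 [[272. 295.]]
side caddy [ 0.508 -0.234  0.019] 0.61 [[354. 336.]]
side bail_mid [ 0.508 -0.232  0.016] 0.83 [[353. 336.]]
side bail_mid [ 0.27  -0.314  0.003] 0.74 [[270. 395.]]
side bail_mid [ 0.359 -0.021  0.005] 0.63 [[272. 295.]]
side rack [0.565 0.225 0.099] 0.91 [[314. 198.]]
side rack [0.715 0.3   0.004] 0.46 [[351. 198.]]
side pegs_mid [0.561 0.223 0.1  ] 0.67 [[313. 198.]]
side pegs_mid [ 0.553 -0.488  0.023] 0.35 [[417. 416.]]
side bar_hinge [ 0.534 -0.292  0.01 ] 0.8 [[372. 353.]]
side bar_hinge [ 0.507 -0.236  0.016] 0.46 [[353. 337.]]
```

Run:
```python
import cv2
a=cv2.imread("pics/top0.png");
cv2.imwrite("pics/top0c.png",cv2.resize(a[150:390,190:510],(800,600),interpolation=cv2.INTER_CUBIC))
a=cv2.imread("pics/side0.png");cv2.imwrite("pics/side0c.png",cv2.resize(a[130:460,200:560],(654,600),interpolation=cv2.INTER_CUBIC))
```

```text
(no output)
```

View pics/top0c.png

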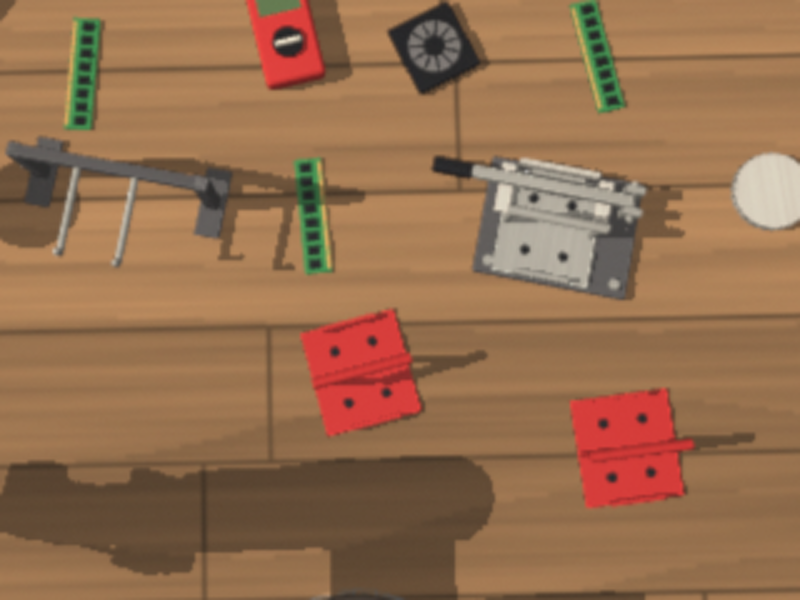

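View pics/side0c.png

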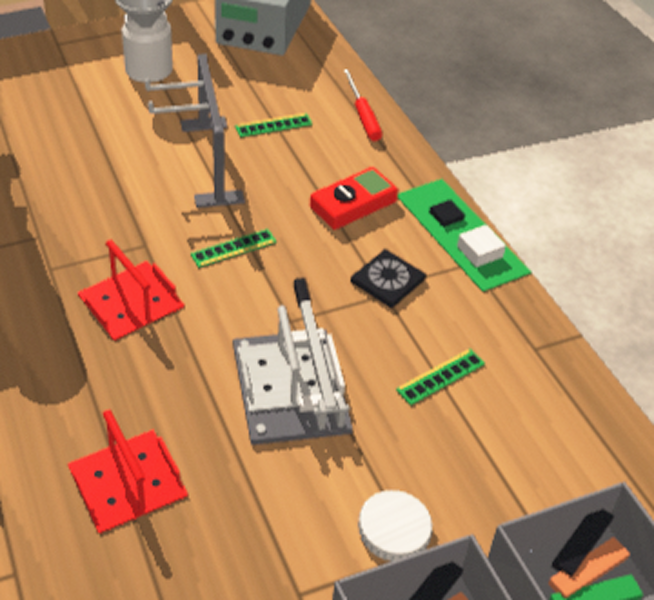

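```bash
cat > fit.py <<'E'
from h import *
def line(w,lo,hi,c,r):
    m=(w[...,2]>lo)&(w[...,2]<hi)&(np.hypot(w[...,0]-c[0],w[...,1]-c[1])<r)
    P=w[m]; 
    if len(P)<5: return print(lo,hi,"few",len(P))
    q=P[:,:2]; md=np.median(q,0); l=cv2.fitLine(q.astype(np.float32),cv2.DIST_HUBER,0,.001,.001).ravel()
    d=l[:2]*np.sign(l[1]); t=(q-l[2:])@d
    a,b=np.percentile(t,[1,99]); print(lo,hi,"n",len(P),"z",np.median(P[:,2]).round(4),"ends",(l[2:]+a*d).round(4),(l[2:]+b*d).round(4),"len",round(b-a,4),"mid",(l[2:]+(a+b)/2*d).round(4),"yaw",np.arctan2(-d[0],d[1]).round(4))
if __name__=="__main__":
  for n in ("top","side"):
    p=dict(np.load(n+"0.npz",allow_pickle=True)); w=cloud(p); print(n)
    line(w,.075,.105,(.53,-.25),.12)
    line(w,.036,.056,(.57,-.2),.05)
    line(w,.009,.015,(.53,-.25),.15)
    line(w,.13,.152,(.58,.25),.2)
    line(w,.15,.165,(.53,.25),.2)
E
python3 fit.py
```

```text
top
0.075 0.105 n 179 z 0.0925 ends [ 0.5095 -0.2811] [ 0.5322 -0.1757] len 0.1078 mid [ 0.5208 -0.2284] yaw -0.2117
0.036 0.056 n 224 z 0.0474 ends [ 0.5625 -0.2487] [ 0.5789 -0.1523] len 0.0978 mid [ 0.5707 -0.2005] yaw -0.1684
0.009 0.015 n 754 z 0.0127 ends [ 0.4865 -0.3449] [ 0.5256 -0.1525] len 0.1963 mid [ 0.506  -0.2487] yaw -0.2009
0.13 0.152 n 691 z 0.1453 ends [0.556  0.1466] [0.5962 0.3539] len 0.2111 mid [0.5761 0.2503] yaw -0.1917
0.15 0.165 n 78 z 0.1515 ends [0.5566 0.1484] [0.5728 0.3529] len 0.2051 mid [0.5647 0.2506] yaw -0.079
side
0.075 0.105 n 184 z 0.09 ends [ 0.5066 -0.2867] [ 0.5297 -0.1804] len 0.1088 mid [ 0.5182 -0.2335] yaw -0.2139
0.036 0.056 n 208 z 0.0456 ends [ 0.5576 -0.2463] [ 0.5786 -0.1513] len 0.0974 mid [ 0.5681 -0.1988] yaw -0.2182
0.009 0.015 n 1121 z 0.0124 ends [ 0.4999 -0.3407] [ 0.4912 -0.1547] len 0.1862 mid [ 0.4956 -0.2477] yaw 0.0472
0.13 0.152 n 448 z 0.142 ends [0.542  0.1443] [0.5991 0.347 ] len 0.2106 mid [0.5705 0.2456] yaw -0.2747
0.15 0.165 n 13 z 0.1533 ends [0.4747 0.2258] [0.4889 0.2971] len 0.0727 mid [0.4818 0.2615] yaw -0.1966
```

```bash
cat > go.py <<'E'
import sys
from h import *
# usage: go.py x y z(mm) yaw [grip]  -> per-call rows
def plan(T,yaw,grip,vmax=38,wmax=.115):
    s=robot.read_state(); r=R.from_quat(s["eef_rot"]).as_matrix(); p=np.array(s["ee_pos"])*1000
    y0=np.arctan2(r[1,0],r[0,0]); dy=(yaw-y0+np.pi)%(2*np.pi)-np.pi
    d=np.array(T)-p; n=int(np.ceil(max(np.linalg.norm(d)/vmax,abs(dy)/wmax,1)))
    print("t",round(s["time_s"],2),"pos",p.round(1),"yaw",y0.round(3),"F",np.round(s["ft_force"],1),"w",round(s["width"]*1000,1),"rows",n)
    k=0
    while k<n:
        y=y0+dy*k/n; ex=np.array([np.cos(y),np.sin(y),0]); ey=np.array([np.sin(y),-np.cos(y),0])
        rows=[]
        for i in range(1,6):
            f=min(k+i,n)-k; v=d*f/n
            rows.append([[int(round(v@ex)),int(round(v@ey)),int(round(-v[2]))],float(round(-dy*f/n,3)),grip])
        print(rows); k+=5
if __name__=="__main__":
    a=list(map(float,sys.argv[1:])); plan(a[:3],a[3],a[4] if len(a)>4 else 80, *(a[5:6]))
E
python3 go.py 587 -121 180 -1.78; python3 -c "
from h import *
p=eyes.camera('wrist');print(p['T_tool_cam'].round(3),p['K'])"
```

```text
t 0.8 pos [193.5 646.6 226.5] yaw -0.291 F [-0.9  0.1  1. ] w 87.5 rows 23
[[[26, 27, 2], 0.065, 80], [[52, 54, 4], 0.129, 80], [[78, 81, 6], 0.194, 80], [[104, 108, 8], 0.259, 80], [[130, 135, 10], 0.324, 80]]
[[[33, 17, 2], 0.065, 80], [[66, 35, 4], 0.129, 80], [[100, 52, 6], 0.194, 80], [[133, 70, 8], 0.259, 80], [[166, 87, 10], 0.324, 80]]
[[[37, 6, 2], 0.065, 80], [[74, 12, 4], 0.129, 80], [[111, 18, 6], 0.194, 80], [[148, 24, 8], 0.259, 80], [[185, 30, 10], 0.324, 80]]
[[[37, -6, 2], 0.065, 80], [[74, -12, 4], 0.129, 80], [[111, -18, 6], 0.194, 80], [[148, -25, 8], 0.259, 80], [[185, -31, 10], 0.324, 80]]
[[[33, -18, 2], 0.065, 80], [[66, -35, 4], 0.129, 80], [[99, -53, 6], 0.194, 80], [[99, -53, 6], 0.194, 80], [[99, -53, 6], 0.194, 80]]
[[-0.    -0.961 -0.276  0.075]
 [ 1.    -0.     0.    -0.   ]
 [-0.    -0.276  0.961 -0.159]
 [ 0.     0.     0.     1.   ]] [[371.64829954   0.         313.83612078]
 [  0.         371.64829954 240.45710855]
 [  0.           0.           1.        ]]
```

play_rows --rows '[[[26,27,0],0.065,80],[[52,54,0],0.129,80],[[78,81,0],0.194,80],[[104,108,0],0.259,80],[[130,135,0],0.324,80]]'

```text
time_s: 1.27
ee_pos: [0.2799, 0.4784, 0.2266]
eef_rot: [0.953, -0.304, 0.0, -0.0]
ft_force: [0.5, 1.3, 0.4]
width: 0.0797
```

play_rows --rows '[[[33,17,2],0.065,80],[[66,35,4],0.129,80],[[100,52,6],0.194,80],[[133,70,8],0.259,80],[[166,87,10],0.324,80]]'

```text
time_s: 1.68
ee_pos: [0.3652, 0.3115, 0.2169]
eef_rot: [0.891, -0.454, 0.0, -0.0]
ft_force: [1.4, 0.2, 0.3]
width: 0.0798
```

play_rows --rows '[[[37,6,2],0.065,80],[[74,12,4],0.129,80],[[111,18,6],0.194,80],[[148,24,8],0.259,80],[[185,30,10],0.324,80]]'

```text
time_s: 2.1
ee_pos: [0.4504, 0.1446, 0.207]
eef_rot: [0.806, -0.591, 0.0, -0.001]
ft_force: [1.5, 0.1, -0.9]
width: 0.0797
```

play_rows --rows '[[[37,-6,2],0.065,80],[[74,-12,4],0.129,80],[[111,-18,6],0.194,80],[[148,-25,8],0.259,80],[[185,-31,10],0.324,80]]'

```text
time_s: 2.52
ee_pos: [0.5363, -0.0225, 0.1968]
eef_rot: [-0.7, 0.714, -0.0, 0.0]
ft_force: [0.3, 0.8, -0.5]
width: 0.0801
```

play_rows --rows '[[[33,-18,2],0.065,80],[[66,-35,4],0.129,80],[[99,-53,6],0.194,80],[[99,-53,6],0.194,80],[[99,-53,6],0.194,80]]'

```text
time_s: 2.93
ee_pos: [0.5871, -0.1225, 0.1897]
eef_rot: [-0.628, 0.778, 0.0, -0.001]
ft_force: [-0.5, 1.3, 0.4]
width: 0.0799
```

```bash
cat >> h.py <<'E'
def wcloud(p,s):
    K=p["K"];z=p["z_map"];v,u=np.indices(z.shape).astype(float)
    a=(u-K[0,2])/K[0,0];b=(v-K[1,2])/K[1,1];th=np.hypot(a,b)+1e-9
    t=np.tan(np.minimum(th,1.5))/th
    c=np.stack([a*t*z,b*t*z,z],-1)
    T=p["T_tool_cam"]; c=c@T[:3,:3].T+T[:3,3]
    w=c@R.from_quat(s["eef_rot"]).as_matrix().T+np.array(s["ee_pos"])
    w[z==0]=np.nan
    return w
def wrist(name):
    s=robot.read_state(); p=eyes.camera("wrist"); cv2.imwrite(f"pics/{name}.png",p["image"])
    w=wcloud(p,s); np.save(name+".npy",w); return s,p,w
E
python3 - <<'E'
from fit import *
s,p,w=wrist("w1")
line(w,.080,.105,(.53,-.25),.12)
line(w,.040,.052,(.587,-.122),.06)
line(w,.009,.015,(.53,-.25),.15)
for q in ("bar_grip","bail_mid","bar_hinge"):
    for d in spotter.search_frame(p,q)[:2]: print(q,np.round(d["point"],4),round(d["score"],2))
E
```

```text
0.08 0.105 n 2548 z 0.0927 ends [ 0.5099 -0.2808] [ 0.5326 -0.1759] len 0.1073 mid [ 0.5212 -0.2283] yaw -0.2135
0.04 0.052 n 1423 z 0.0499 ends [ 0.575  -0.1799] [ 0.5927 -0.0997] len 0.0821 mid [ 0.5839 -0.1398] yaw -0.2172
0.009 0.015 n 5393 z 0.0127 ends [ 0.4818 -0.315 ] [ 0.5358 -0.1508] len 0.1728 mid [ 0.5088 -0.2329] yaw -0.3178
bar_grip [ 0.572  -0.1947  0.0455] 0.62
bail_mid [ 0.2752 -0.2797  0.004 ] 0.97
bail_mid [ 0.3688 -0.0405  0.002 ] 0.97
bar_hinge [ 0.5575 -0.2297  0.0215] 0.56
```

View pics/w1.png

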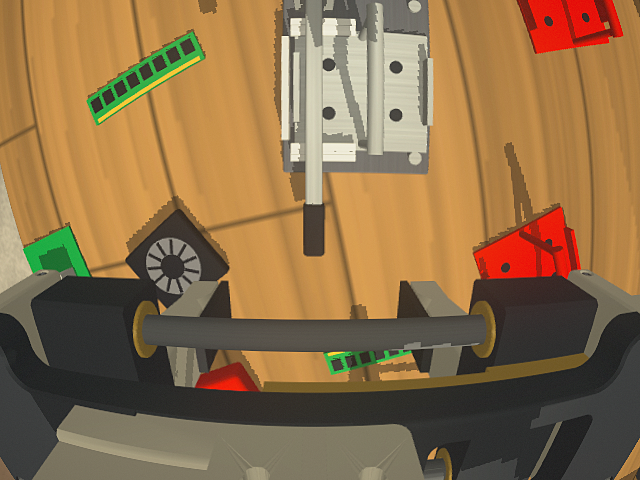

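```bash
python3 go.py 588 -121 22 -1.785 80
```

```text
t 3.13 pos [ 586.7 -119.7  190.9] yaw -1.779 F [-0.   0.6  0.1] w 79.9 rows 5
[[[0, 0, 34], 0.001, 80.0], [[0, -1, 68], 0.002, 80.0], [[1, -1, 101], 0.003, 80.0], [[1, -1, 135], 0.004, 80.0], [[1, -2, 169], 0.006, 80.0]]
```

play_rows --rows '[[[0,0,34],0,80],[[0,0,68],0,80],[[0,-1,101],0,80],[[0,-1,135],0.006,80],[[0,-1,168],0.006,80]]'

```text
time_s: 3.55
ee_pos: [0.588, -0.1193, 0.0221]
eef_rot: [-0.628, 0.779, -0.0, 0.001]
ft_force: [-0.2, 0.1, -0.4]
width: 0.0801
```

play_rows --rows '[[[0,0,0],0,60],[[0,0,0],0,30],[[0,0,0],0,10],[[0,0,0],0,10],[[0,0,0],0,10]]' --newtons 20

```text
time_s: 3.97
ee_pos: [0.5895, -0.1204, 0.025]
eef_rot: [-0.627, 0.779, -0.001, 0.002]
ft_force: [0.2, -0.4, -0.1]
width: 0.0524
```

play_rows --rows '[[[0,0,0],0,10],[[0,0,0],0,10],[[0,0,0],0,10],[[0,0,0],0,10],[[0,0,0],0,10]]'

```text
time_s: 4.38
ee_pos: [0.5879, -0.1208, 0.0227]
eef_rot: [-0.627, 0.779, -0.0, 0.0]
ft_force: [-0.5, 0.4, -0.1]
width: 0.0189
```

play_rows --rows '[[[1,0,-16],0,10],[[3,0,-33],0,10],[[6,0,-49],0,10],[[10,0,-64],0,10],[[16,0,-80],0,10]]'

```text
time_s: 4.8
ee_pos: [0.5841, -0.137, 0.1024]
eef_rot: [-0.627, 0.779, 0.0, -0.001]
ft_force: [2.8, -7.2, -6.5]
width: 0.0178
```

play_rows --rows '[[[7,0,-15],0,10],[[15,0,-29],0,10],[[24,0,-43],0,10],[[35,0,-55],0,10],[[46,0,-67],0,10]]'

```text
time_s: 5.22
ee_pos: [0.5744, -0.1815, 0.1693]
eef_rot: [-0.627, 0.779, 0.0, 0.0]
ft_force: [2.4, -2.9, -9.4]
width: 0.0179
```

play_rows --rows '[[[12,0,-11],0,10],[[25,0,-21],0,10],[[39,0,-30],0,10],[[54,0,-37],0,10],[[69,0,-44],0,10]]'

```text
time_s: 5.63
ee_pos: [0.5596, -0.2494, 0.2141]
eef_rot: [-0.627, 0.779, 0.0, 0.0]
ft_force: [4.5, -0.3, -9.4]
width: 0.0183
```

play_rows --rows '[[[15,0,-5],0,10],[[31,0,-9],0,10],[[47,0,-12],0,10],[[64,0,-14],0,10],[[76,0,-14],0,10]]'

```text
time_s: 6.05
ee_pos: [0.5435, -0.3242, 0.2284]
eef_rot: [-0.627, 0.779, -0.0, 0.001]
ft_force: [2.7, 2.7, -0.1]
width: 0.0179
```

Run:
```python
from h import *
s=robot.read_state(); print(s["ee_pos"],s["ft_force"],s["width"])
p=eyes.camera("side"); cv2.imwrite("pics/s2.png",cv2.resize(p["image"][230:430,230:500],(810,600))[:, :800])
```

```text
[ 0.54345129 -0.32420212  0.22838243] [ 2.67805205  2.71810346 -0.09201221] 0.017948332688855827
```

View pics/s2.png

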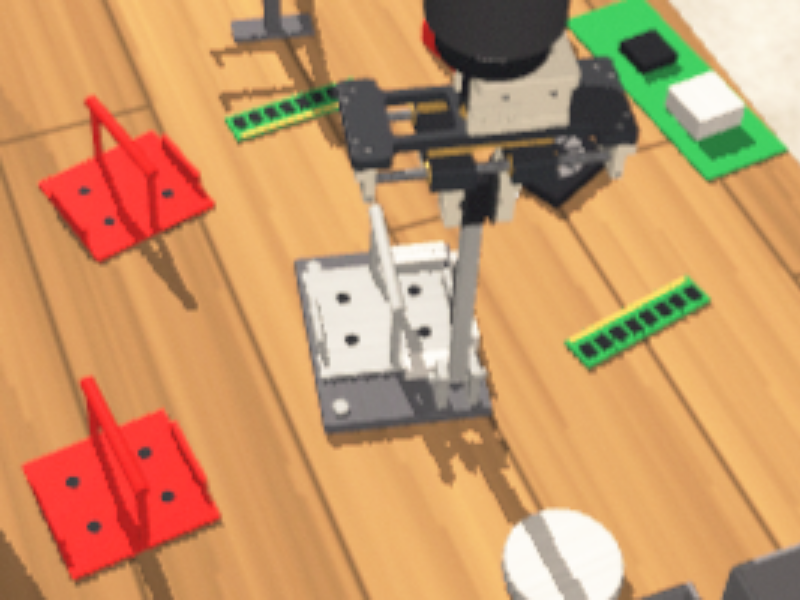

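play_rows --rows '[[[0,0,0],0,50],[[0,0,0],0,50],[[0,0,0],0,50],[[0,0,0],0,50],[[0,0,-5],0,50]]'

```text
time_s: 6.52
ee_pos: [0.543, -0.3221, 0.2317]
eef_rot: [-0.627, 0.779, 0.001, -0.0]
ft_force: [-0.3, 0.7, -0.9]
width: 0.0456
```

play_rows --rows '[[[0,0,-15],0,50],[[0,0,-30],0,50],[[0,0,-50],0,50],[[0,0,-70],0,50],[[0,0,-72],0,50]]'

```text
time_s: 6.93
ee_pos: [0.5449, -0.3234, 0.3094]
eef_rot: [-0.627, 0.779, -0.003, 0.001]
ft_force: [0.2, 0.3, 2.2]
width: 0.0501
```

```bash
python3 - <<'E'
from fit import *
s,p,w=wrist("w3"); print(s["qpos"])
line(w,.080,.105,(.53,-.25),.08)
E
python3 go.py 521 -228 190 -1.785 50
```

```text
[-0.22703281  0.24799374  0.04177431  0.00178196 -1.35877426  0.01170742]
0.08 0.105 n 902 z 0.0925 ends [ 0.5032 -0.3194] [ 0.5284 -0.192 ] len 0.1298 mid [ 0.5158 -0.2557] yaw -0.1957
t 6.98 pos [ 544.6 -323.1  307.9] yaw -1.786 F [0.1 0.6 0.2] w 49.9 rows 5
[[[-18, 9, 24], -0.0, 50.0], [[-35, 17, 47], -0.0, 50.0], [[-53, 26, 71], -0.001, 50.0], [[-70, 35, 94], -0.001, 50.0], [[-88, 43, 118], -0.001, 50.0]]
```

play_rows --rows '[[[-29,14,0],0,50],[[-58,28,0],0,50],[[-88,43,10],0,50],[[-88,43,50],0,50],[[-88,43,90],0,50]]'

```text
time_s: 7.4
ee_pos: [0.5213, -0.226, 0.2158]
eef_rot: [-0.628, 0.778, -0.002, 0.002]
ft_force: [0.7, -0.4, -1.2]
width: 0.0497
```

```bash
python3 - <<'E'
from fit import *
s,p,w=wrist("w4"); print(s["ee_pos"],s["ft_force"])
line(w,.080,.105,(.521,-.228),.065)
line(w,.25,.28,(.544,-.322),.065)
E
python3 go.py 521 -228 69 -1.785 50
```

```text
[ 0.52126446 -0.22596561  0.2158108 ] [ 0.73322484 -0.40264171 -1.17780355]
0.08 0.105 n 1955 z 0.0927 ends [ 0.5092 -0.2819] [ 0.5312 -0.1768] len 0.1074 mid [ 0.5202 -0.2294] yaw -0.2068
0.25 0.28 n 3540 z 0.2656 ends [ 0.5337 -0.3224] [ 0.5524 -0.3138] len 0.0205 mid [ 0.543  -0.3181] yaw -1.1373
t 7.45 pos [ 516.2 -224.8  205.5] yaw -1.786 F [-5.4  1.4 -9.3] w 49.9 rows 4
[[[1, -1, 34], -0.0, 50.0], [[1, -3, 68], -0.001, 50.0], [[2, -4, 102], -0.001, 50.0], [[2, -5, 136], -0.001, 50.0], [[2, -5, 136], -0.001, 50.0]]
```

View pics/w4.png

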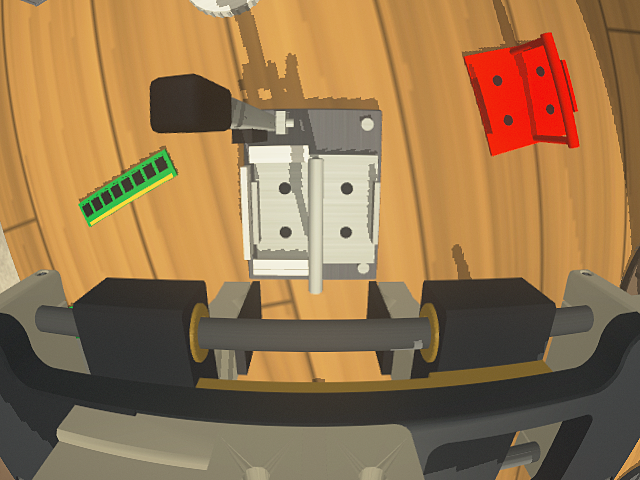

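Run:
```python
from fit import *
for i in range(2):
    s=robot.read_state(); print(s["time_s"],s["ee_pos"],s["ft_force"],s["qd"].round(3) if hasattr(s["qd"],'round') else s["qd"])
    eyes.camera("top")
```

```text
7.45 [ 0.51619575 -0.22481759  0.20549495] [-5.35369382  1.39844177 -9.34722875] [-0.021  0.028  0.05  -0.021 -0.208  0.002]
7.5 [ 0.51620136 -0.22578028  0.20850598] [-0.70165945 -1.15737491 -0.75239504] [-0.015 -0.032  0.137  0.052 -0.114  0.001]
```

play_rows --rows '[[[0,0,10],0,50],[[0,0,20],0,50],[[0,0,25],0,50],[[0,0,25],0,50],[[0,0,25],0,50]]'

```text
time_s: 7.97
ee_pos: [0.5206, -0.228, 0.1899]
eef_rot: [-0.627, 0.779, -0.0, -0.0]
ft_force: [0.2, -0.7, -0.5]
width: 0.0506
```

```bash
python3 go.py 521 -229 69 -1.785 50 28
```

```text
t 7.97 pos [ 520.6 -228.   189.9] yaw -1.787 F [ 0.2 -0.7 -0.5] w 50.6 rows 5
[[[0, 0, 24], -0.0, 50.0], [[0, 0, 48], -0.001, 50.0], [[1, 0, 73], -0.001, 50.0], [[1, -1, 97], -0.002, 50.0], [[1, -1, 121], -0.002, 50.0]]
```

Settled where expected. Descend and grip.

play_rows --rows '[[[0,0,24],0,50],[[0,0,48],0,50],[[1,0,73],0,50],[[1,0,97],0,50],[[1,0,120],0,50]]'

```text
time_s: 8.38
ee_pos: [0.5207, -0.229, 0.0693]
eef_rot: [-0.627, 0.779, -0.001, 0.0]
ft_force: [0.2, -0.6, 0.2]
width: 0.0505
```

play_rows --rows '[[[0,0,0],0,30],[[0,0,0],0,10],[[0,0,0],0,5],[[0,0,0],0,5],[[0,0,0],0,5]]' --newtons 40

```text
time_s: 8.8
ee_pos: [0.5213, -0.2289, 0.0713]
eef_rot: [-0.627, 0.779, -0.001, 0.001]
ft_force: [0.6, -0.3, -0.3]
width: 0.0221
```

play_rows --rows '[[[0,0,0],0,5],[[0,0,0],0,5],[[0,0,0],0,5],[[0,0,0],0,5],[[0,0,0],0,5]]'

```text
time_s: 9.22
ee_pos: [0.5206, -0.2287, 0.0706]
eef_rot: [-0.627, 0.779, -0.001, 0.0]
ft_force: [-0.7, 1.9, 6.3]
width: 0.0105
```

play_rows --rows '[[[0,5,-1],0,5],[[0,15,-1],0,5],[[0,28,-1],0,5],[[0,42,-1],0,5],[[0,56,-1],0,5]]'

```text
time_s: 9.63
ee_pos: [0.4648, -0.2165, 0.0707]
eef_rot: [-0.627, 0.779, -0.0, 0.0]
ft_force: [1.0, 0.3, -0.3]
width: 0.0112
```

play_rows --rows '[[[0,10,0],0,5],[[0,20,0],0,5],[[0,25,0],0,5],[[0,25,0],0,5],[[0,25,0],0,5]]'

```text
time_s: 10.05
ee_pos: [0.4409, -0.2113, 0.0706]
eef_rot: [-0.627, 0.779, 0.0, -0.0]
ft_force: [1.4, 0.1, -2.0]
width: 0.0107
```

Run:
```python
from fit import *
s=robot.read_state();print(s["ee_pos"],s["ft_force"],s["width"])
p=eyes.camera("side"); cv2.imwrite("pics/s5.png",cv2.resize(p["image"][230:430,230:500],(800,592)))
```

```text
[ 0.4408619  -0.21130763  0.07060619] [ 1.40467482  0.09615296 -2.03835901] 0.010667719780393098
```

View pics/s5.png

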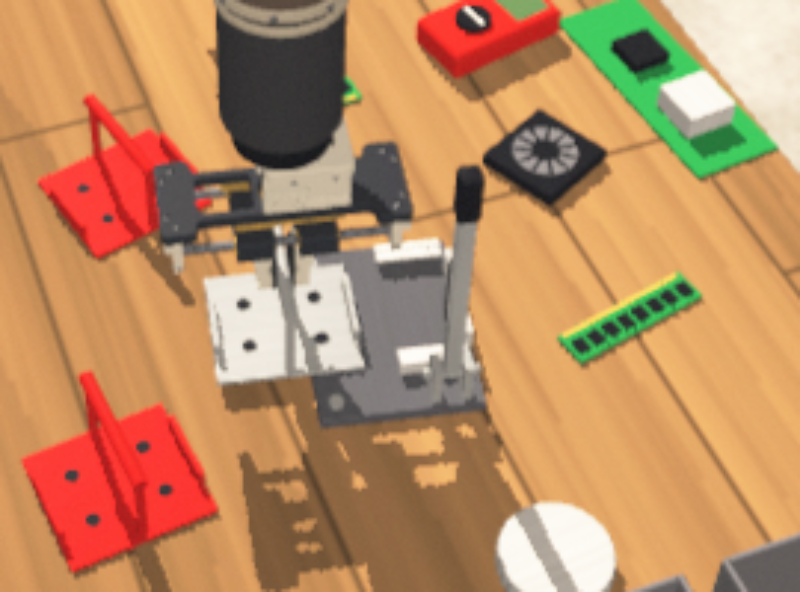

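play_rows --rows '[[[0,0,-10],0,5],[[0,0,-30],0,5],[[0,0,-55],0,5],[[0,0,-80],0,5],[[0,0,-100],0,5]]'

```text
time_s: 10.52
ee_pos: [0.4418, -0.2115, 0.172]
eef_rot: [-0.627, 0.779, -0.0, 0.0]
ft_force: [1.3, -0.0, -4.0]
width: 0.0101
```

```bash
python3 - <<'E'
from fit import *
p=eyes.camera("top"); w=cloud(p)
line(w,.15,.170,(.48,.26),.08)
line(w,.135,.151,(.58,.25),.045)
line(w,.135,.151,(.58,.25),.15)
for yl,yh in ((.20,.26),(.26,.33)):
    m=(w[...,0]>.45)&(w[...,0]<.55)&(w[...,1]>yl)&(w[...,1]<yh)&(w[...,2]>.125)
    print(w[m].round(3)[:: max(1,m.sum()//10)])
E
python3 go.py 440 50 168 -1.775 5 30
```

```text
0.15 0.17 n 22 z 0.1554 ends [0.5102 0.2161] [0.4885 0.3041] len 0.0906 mid [0.4994 0.2601] yaw 0.2422
0.135 0.151 n 234 z 0.1457 ends [0.5654 0.2087] [0.5858 0.293 ] len 0.0868 mid [0.5756 0.2509] yaw -0.2372
0.135 0.151 n 660 z 0.1453 ends [0.556  0.1474] [0.5996 0.3539] len 0.211 mid [0.5778 0.2507] yaw -0.2083
[[0.55  0.228 0.143]
 [0.541 0.227 0.152]
 [0.534 0.231 0.143]
 [0.529 0.225 0.143]
 [0.521 0.228 0.141]
 [0.514 0.234 0.141]
 [0.505 0.233 0.146]
 [0.498 0.238 0.144]
 [0.49  0.241 0.142]
 [0.481 0.241 0.157]
 [0.475 0.239 0.155]]
[[0.549 0.291 0.142]
 [0.543 0.288 0.145]
 [0.535 0.293 0.146]
 [0.53  0.291 0.144]
 [0.521 0.294 0.151]
 [0.517 0.296 0.143]
 [0.509 0.299 0.143]
 [0.504 0.298 0.146]
 [0.496 0.3   0.147]
 [0.489 0.303 0.16 ]]
t 10.57 pos [ 443.8 -212.1  175.7] yaw -1.786 F [ 1.6 -1.2  2.2] w 10.7 rows 9
[[[-28, 7, 1], -0.001, 5.0], [[-57, 13, 2], -0.002, 5.0], [[-85, 20, 3], -0.004, 5.0], [[-113, 26, 3], -0.005, 5.0], [[-142, 33, 4], -0.006, 5.0]]
[[[-28, 6, 1], -0.001, 5.0], [[-57, 13, 2], -0.002, 5.0], [[-85, 19, 3], -0.004, 5.0], [[-114, 26, 3], -0.005, 5.0], [[-114, 26, 3], -0.005, 5.0]]
```

play_rows --rows '[[[-22,5,0],0,5],[[-50,11,1],0,5],[[-85,19,2],0,5],[[-113,26,3],0,5],[[-142,33,4],-0.006,5]]'

```text
time_s: 10.98
ee_pos: [0.4392, -0.0643, 0.1661]
eef_rot: [-0.629, 0.777, 0.0, -0.0]
ft_force: [1.1, -0.1, -2.0]
width: 0.0107
```

play_rows --rows '[[[-28,6,1],0,5],[[-57,13,2],0,5],[[-85,19,3],0,5],[[-114,26,3],-0.005,5],[[-120,27,3],-0.005,5]]'

```text
time_s: 11.4
ee_pos: [0.4385, 0.0608, 0.1634]
eef_rot: [-0.632, 0.775, 0.0, 0.0]
ft_force: [0.3, -0.8, -3.7]
width: 0.0109
```

```bash
python3 go.py 394 288 168 -1.771 5 30
```

```text
t 11.4 pos [438.5  60.8 163.4] yaw -1.774 F [ 0.3 -0.8 -3.7] w 10.9 rows 8
[[[-27, 11, -1], -0.0, 5.0], [[-53, 22, -1], -0.001, 5.0], [[-80, 33, -2], -0.001, 5.0], [[-107, 45, -2], -0.001, 5.0], [[-133, 56, -3], -0.002, 5.0]]
[[[-27, 11, -1], -0.0, 5.0], [[-53, 22, -1], -0.001, 5.0], [[-80, 33, -2], -0.001, 5.0], [[-80, 33, -2], -0.001, 5.0], [[-80, 33, -2], -0.001, 5.0]]
```

play_rows --rows '[[[-27,14,0],0,5],[[-53,28,0],0,5],[[-80,42,0],0,5],[[-107,53,-2],0,5],[[-133,60,-3],0,5]]'

```text
time_s: 11.82
ee_pos: [0.4055, 0.2013, 0.1664]
eef_rot: [-0.631, 0.776, 0.0, -0.0]
ft_force: [1.3, 0.1, -3.3]
width: 0.0108
```

play_rows --rows '[[[-27,9,-1],0,5],[[-53,19,-1],0,5],[[-72,27,-2],-0.001,5],[[-80,29,-2],-0.001,5],[[-80,29,-2],-0.001,5]]'

```text
time_s: 12.23
ee_pos: [0.3942, 0.2859, 0.168]
eef_rot: [-0.632, 0.775, -0.0, -0.0]
ft_force: [0.1, 0.5, -3.5]
width: 0.0107
```

```bash
python3 - <<'E'
from fit import *
s,p,w=wrist("w6"); print(s["ee_pos"],s["ft_force"],s["width"])
line(w,.135,.152,(.58,.25),.1)
for yl,yh in ((.20,.262),(.262,.33)):
    m=(w[...,0]>.46)&(w[...,0]<.55)&(w[...,1]>yl)&(w[...,1]<yh)&(w[...,2]>.137)&(w[...,2]<.165)
    q=w[m]; print(m.sum())
    if m.sum()>10:
        l=cv2.fitLine(q[:,:2].astype(np.float32),cv2.DIST_HUBER,0,.001,.001).ravel(); print(l.round(4), np.arctan(l[1]/l[0]))
    t=q[q[:,2]>.153]; print("tip",len(t),np.median(t,0).round(4) if len(t) else "")
# held crossbar
m=(np.hypot(w[...,0]-s["ee_pos"][0],w[...,1]-s["ee_pos"][1])<.06)&(w[...,2]>.16)&(w[...,2]<.20)
print("bar",m.sum(),np.nanpercentile(w[m],[5,50,95],axis=0).round(3) if m.sum() else "")
E
python3 go.py 394 288 168 -1.771 5 30
```

```text
[0.39420624 0.28593767 0.16800096] [ 0.09216306  0.47170029 -3.50333887] 0.010698676759141075
0.135 0.152 n 5035 z 0.1447 ends [0.5547 0.1545] [0.5696 0.2484] len 0.0951 mid [0.5621 0.2014] yaw -0.1574
1611
[ 0.9804 -0.197   0.505   0.2341] -0.19833267
tip 190 [0.4751 0.2405 0.1572]
0
tip 0 
bar 5896 [[0.38  0.234 0.179]
 [0.389 0.269 0.19 ]
 [0.403 0.311 0.192]]
t 12.28 pos [394.  284.5 167.9] yaw -1.774 F [ 0.9 -1.1 -2.8] w 11.0 rows 1
[[[-3, 1, 0], -0.003, 5.0], [[-3, 1, 0], -0.003, 5.0], [[-3, 1, 0], -0.003, 5.0], [[-3, 1, 0], -0.003, 5.0], [[-3, 1, 0], -0.003, 5.0]]
```

View pics/w6.png

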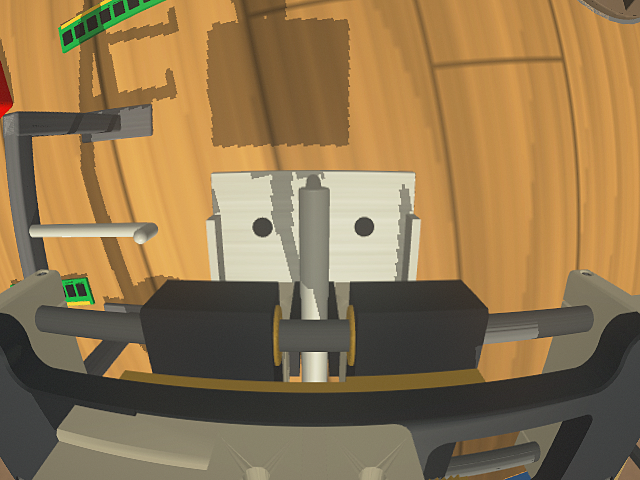

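play_rows --rows '[[[-2,1,4],-0.003,5],[[-3,1,9],-0.003,5],[[-3,1,12],-0.003,5],[[-3,1,12],-0.003,5],[[-3,1,12],-0.003,5]]'

```text
time_s: 12.7
ee_pos: [0.3937, 0.2865, 0.1563]
eef_rot: [-0.632, 0.775, -0.0, -0.0]
ft_force: [0.6, -0.5, -2.8]
width: 0.0106
```

```bash
python3 go.py 513 264.6 157 -1.770 5 15
```

```text
t 12.7 pos [393.7 286.5 156.3] yaw -1.773 F [ 0.6 -0.5 -2.8] w 10.6 rows 9
[[[0, -13, 0], -0.0, 5.0], [[-1, -27, 0], -0.001, 5.0], [[-1, -40, 0], -0.001, 5.0], [[-1, -54, 0], -0.001, 5.0], [[-1, -67, 0], -0.001, 5.0]]
[[[0, -13, 0], -0.0, 5.0], [[-1, -27, 0], -0.001, 5.0], [[-1, -40, 0], -0.001, 5.0], [[-1, -54, 0], -0.001, 5.0], [[-1, -54, 0], -0.001, 5.0]]
```

play_rows --rows '[[[0,-13,0],0,5],[[-1,-27,0],0,5],[[-2,-40,0],0,5],[[-2,-54,0],0,5],[[-2,-67,0],0,5]]'

```text
time_s: 13.12
ee_pos: [0.4609, 0.2755, 0.1567]
eef_rot: [-0.633, 0.775, -0.0, 0.0]
ft_force: [0.4, 0.2, -2.4]
width: 0.0105
```

play_rows --rows '[[[0,-13,0],0,5],[[0,-27,0],0,5],[[0,-40,0],0,5],[[0,-50,0],-0.002,5],[[0,-54,0],-0.002,5]]'

```text
time_s: 13.53
ee_pos: [0.5143, 0.2646, 0.1563]
eef_rot: [-0.633, 0.774, -0.0, -0.0]
ft_force: [0.9, 0.8, -3.1]
width: 0.0105
```

```bash
python3 go.py 513 264.6 131 -1.770 5 15
python3 - <<'E'
from fit import *
s,p,w=wrist("w7")
p=eyes.camera("side"); cv2.imwrite("pics/s7.png",cv2.resize(p["image"][120:270,230:430],(800,600)))
E
```

```text
t 13.53 pos [514.3 264.6 156.3] yaw -1.771 F [ 0.9  0.8 -3.1] w 10.5 rows 2
[[[0, 1, 13], -0.0, 5.0], [[0, 1, 25], -0.001, 5.0], [[0, 1, 25], -0.001, 5.0], [[0, 1, 25], -0.001, 5.0], [[0, 1, 25], -0.001, 5.0]]
```

View pics/w7.png

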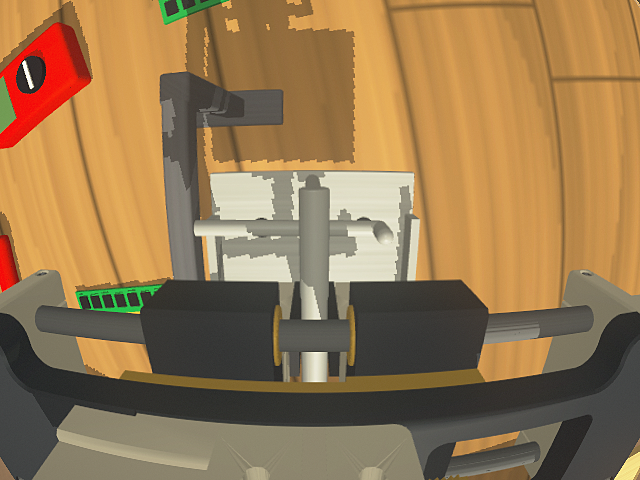

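play_rows --rows '[[[0,0,6],0,5],[[0,0,12],0,5],[[0,0,17],0,5],[[0,0,21],0,5],[[0,0,23],0,5]]'

```text
time_s: 14.05
ee_pos: [0.512, 0.2649, 0.1331]
eef_rot: [-0.634, 0.774, -0.0, -0.001]
ft_force: [-6.6, -0.6, 13.1]
width: 0.0109
```

play_rows --rows '[[[0,0,1],0,5],[[0,0,2],0,5],[[0,0,2],0,5],[[0,0,2],0,5],[[0,0,2],0,5]]'

```text
time_s: 14.47
ee_pos: [0.5123, 0.2649, 0.133]
eef_rot: [-0.634, 0.774, -0.0, 0.0]
ft_force: [-6.4, -1.4, 10.3]
width: 0.0107
```

play_rows --rows '[[[0,0,-1],0,14],[[0,0,-1],0,18],[[0,0,-1],0,24],[[0,0,-1],0,32],[[0,0,-1],0,32]]'

```text
time_s: 14.88
ee_pos: [0.5128, 0.2651, 0.1325]
eef_rot: [-0.633, 0.774, -0.0, 0.0]
ft_force: [-0.2, 0.1, 0.4]
width: 0.0299
```

Run:
```python
from fit import *
s,p,w=wrist("w8"); print(s["time_s"],s["ee_pos"],s["ft_force"],s["width"])
line(w,.147,.165,(.513,.2646),.07)
p=eyes.camera("side"); cv2.imwrite("pics/s8.png",cv2.resize(p["image"][120:270,230:430],(800,600)))
```

```text
14.8833 [0.51278772 0.26508289 0.13248157] [-0.20168506  0.05260626  0.3559989 ] 0.02989039219348444
0.147 0.165 n 6701 z 0.1554 ends [0.5012 0.2113] [0.5185 0.294 ] len 0.0845 mid [0.5099 0.2526] yaw -0.2063
```

View pics/s8.png

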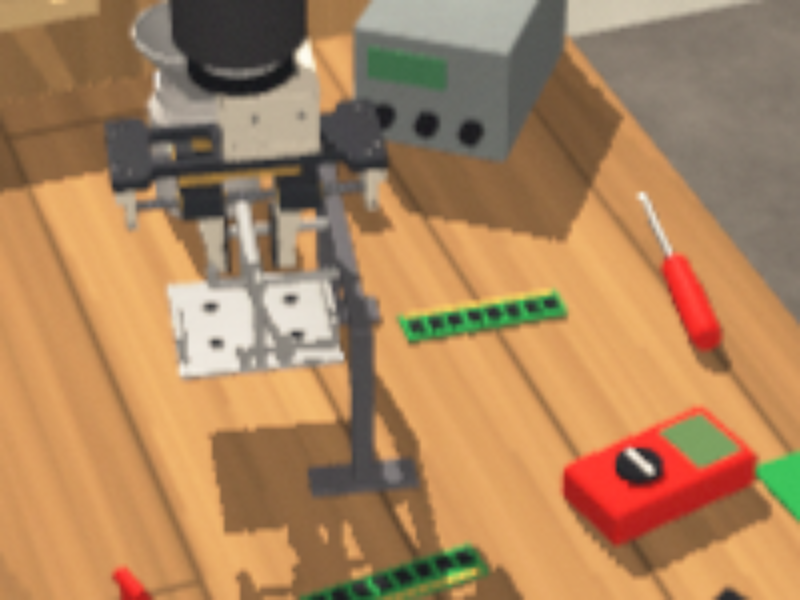

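play_rows --rows '[[[0,0,-5],0,34],[[0,0,-12],0,34],[[0,0,-22],0,34],[[0,0,-34],0,34],[[0,0,-48],0,34]]'

```text
time_s: 15.4
ee_pos: [0.5127, 0.265, 0.1817]
eef_rot: [-0.633, 0.774, -0.0, -0.0]
ft_force: [-0.3, -0.6, -0.3]
width: 0.0339
```

play_rows --rows '[[[0,0,-20],0,34],[[0,0,-45],0,34],[[0,0,-70],0,34],[[0,0,-90],0,34],[[0,0,-100],0,34]]'

```text
time_s: 15.82
ee_pos: [0.5137, 0.2655, 0.2849]
eef_rot: [-0.633, 0.774, -0.0, 0.003]
ft_force: [-0.5, 0.9, 0.6]
width: 0.0341
```

play_rows --rows '[[[0,30,-10],0,34],[[0,60,-10],0,34],[[0,90,-10],0,34],[[0,100,-10],0,34],[[0,100,-10],0,34]]'

```text
time_s: 16.23
ee_pos: [0.4129, 0.285, 0.2914]
eef_rot: [-0.634, 0.773, 0.0, 0.001]
ft_force: [-0.1, -0.3, -0.7]
width: 0.0343
```

play_rows --rows '[[[0,0,0],0,34],[[0,0,0],0,34],[[0,0,0],0,34],[[0,0,0],0,34],[[0,0,0],0,34]]'

```text
time_s: 16.65
ee_pos: [0.4152, 0.2846, 0.2902]
eef_rot: [-0.633, 0.774, -0.0, -0.0]
ft_force: [0.5, 0.1, -0.1]
width: 0.034
```

Run:
```python
from fit import *
for i in range(2):
    s,p,w=wrist(f"w9{i}")
    m=(np.hypot(w[...,0]-.513,w[...,1]-.265)<.09)&(w[...,2]>.06)&(w[...,2]<.085)
    q=w[m]; A=np.c_[q[:,:2]-[.513,.265],np.ones(len(q))]
    if len(q)>50: print("plate n",len(q),"tilt,z",np.linalg.lstsq(A,q[:,2],rcond=None)[0].round(3))
    line(w,.147,.157,(.513,.2646),.07)
p=eyes.camera("side"); w=cloud(p)
a=cv2.resize(p["image"][120:270,230:430],(400,300)); b=cv2.resize(p["image"][230:430,230:500],(400,300))
m=(np.hypot(w[...,0]-.513,w[...,1]-.265)<.09)&(w[...,2]>.06)&(w[...,2]<.09); q=w[m]
print("side plate",len(q),np.linalg.lstsq(np.c_[q[:,:2]-[.513,.265],np.ones(len(q))],q[:,2],rcond=None)[0].round(3))
c=cv2.resize(cv2.imread("pics/w91.png"),(400,300)); t=cv2.resize(eyes.camera("top")["image"][150:390,190:510],(400,300))
cv2.imwrite("pics/f9.png",np.vstack([np.hstack([a,b]),np.hstack([c,t])]))
```

```text
plate n 8505 tilt,z [ 0.006 -0.     0.08 ]
0.147 0.157 n 1733 z 0.155 ends [0.5    0.2121] [0.5193 0.3095] len 0.0994 mid [0.5097 0.2608] yaw -0.1955
plate n 8500 tilt,z [ 0.006 -0.     0.08 ]
0.147 0.157 n 1772 z 0.155 ends [0.4994 0.2122] [0.5197 0.3095] len 0.0993 mid [0.5096 0.2608] yaw -0.2059
side plate 812 [ 0.005 -0.002  0.078]
```

View pics/f9.png

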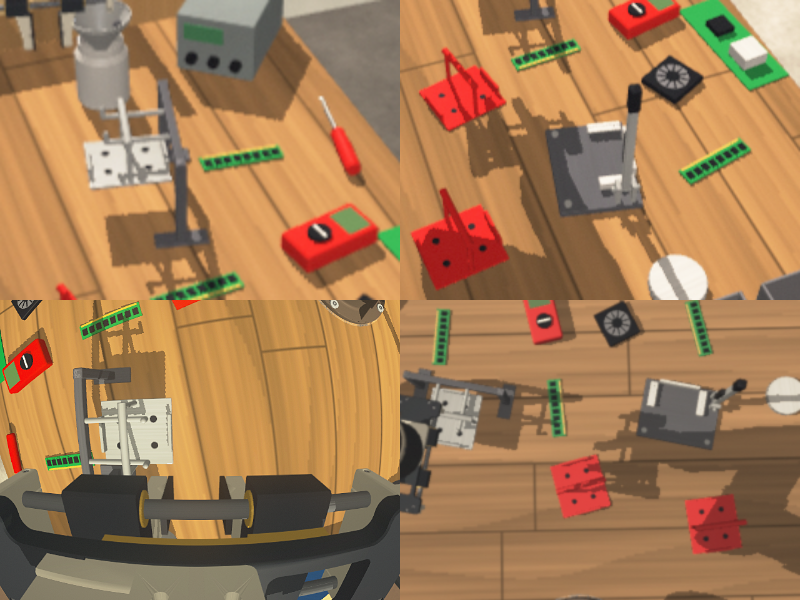

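The caddy hangs level and still: plate tilt is about 0.006 and does not change between two looks. The bar is upright and the bystanders have not moved.

```bash
python3 -c "
from bench import robot; print(robot.job_done())"
```

```text
the job is handed in; nothing more can be done
None
```

I swung the clamp bar upright and slid the chrome caddy about 82 mm out from under the lips. I then carried it over and hung it by its bail on both rack pegs, behind their upturned ends. The job was handed in at about 17 s of the 67 s.

- **Caddy:** the last look showed the plate level, with a tilt of about 0.006 rad, and unchanged between two pictures. The crossbar's top sits at 155 mm, against an expected 156 mm.
- **Bar:** it was still standing upright in the last pictures.
- **Bystanders and red look-alikes:** those in view looked unmoved in the final pictures. I judged this by eye, not by measurement.
- **Robot:** the gripper was clear of everything and the force reading was about zero.

While the arm was settling above the bail, one reading showed a brief overshoot of about 10 mm and 10 N. It was gone at the next reading, with nothing apparently touched. No check failed.

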